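# Start a processor test: load, clamp, mains on, start bar

## Robot

A 6-joint arm with a two-finger parallel gripper is mounted at the origin on the work surface. World frame = base frame: x ahead of the robot, y to its left, z up, the work surface at z = 0. Lengths are in mm, angles in rad, forces in N, time in s.
With the tool pointing down it reaches from about 350 to 775 mm from the base axis. Payload 7.3 kg.
Tool frame: the origin (TCP) lies at the centre of the arm's flange, where the gripper is bolted on; the fingertips stand 178 mm ahead of it and the grasp point (between the pads) lies 159 mm ahead of it; z points along the fingers, y is the direction in which the jaws open and shut (so a half turn about z gives the same grasp; the last joint's range is limited). The gripper opens to 92 mm and grips with 3 to 60 N. Pads are 19 mm wide; open, the fingers measure 130 mm over their backs; the gripper's body (75 mm by 190 mm) begins 47 mm behind the grasp point.
Start: joints at [-1.488, 0.342, 1.524, -0, 1.275, -0.146], TCP at [119.095, -511.316, 404.741] pointing down, gripper open.
Joint ranges: [-2.53, 2.53], [-0.77, 2.02], [0.04, 2.7], [-1, 4.14], [0.28, 2.66], [-3.11, 3.11]. Speed limits (rad/s): [2.57, 2.57, 3.14, 3.14, 3.14, 3.14].

## Interface

Orientations are given as [roll, pitch, yaw] about the fixed x, y, z axes, in that order (R = Rz(yaw) Ry(pitch) Rx(roll)).
In Python, from plant import get_obs, capture, close_job gives the robot as it stands. The module is installed in compiled form; this text tells all that it offers.
- The arm moves only by the shell command python3 -m pendant 'ROWS'. ROWS is JSON, a list of rows, each a list of 3 entries, a list of its own where there are three numbers: the shift along the tool's x, y, z in m, then the turn, a rotation vector about the tool's x, y, z in rad, then the finger opening in m, from 0 to 0.0918. In form: [[[tx, ty, tz], [wx, wy, wz], fingers], ...]. A call has 1 to 10 rows; each row is the pose to reach, as a shift and turn from the pose commanded when the call began, along the tool's axes at that moment; what a row does not reach only later rows make up. A row lasts 1/12 s, in which the tool goes at most 41.7 mm and 7.16 degrees, less where a joint would pass 70% of its speed; a pose out of reach is approached as far as the arm can. A call with a gripper value outside its range is refused whole. The fingers move at their own pace and stop on an object; the grip force is fixed at half the most. Time passes only in rows, so rows that repeat a pose let the fingers close. It gives the time, the measured TCP pose, the force and the opening at its end, in the units of the state.
- get_obs(): the state, without advancing time (a new reading comes with each control period).
- capture(name): name is "scene" or "side" or "wrist"; returns a dict with "color" (384x512x3 uint8, red, green, blue), "mtx" (3x3 intrinsics, pixels), "rvec" (rotation vector, rad) and "tvec" (3), from world to camera coordinates, as OpenCV has them. Camera axes: x right, y down, z forward; pixel columns grow to the right and rows downward; lengths in mm; the calibration is good to about 2 mm. The wrist camera is an equidistant fisheye: a pixel r from the principal point sees the ray r / f radians off the axis. A picture is of the moment at which its call begins. There is no depth.
- close_job(): hands the job in, once; it reports no verdict.
The state is a dict: "time": time; "joint_positions": joint angles; "dq": joint speeds; "tau": joint torques, N m; "tool_pos": TCP position; "tcp_rot": TCP orientation; "contact_force": force on the tool from outside, world axes, zero at the start; "moment": the same for the moment, N m; "grip_width": finger opening in mm.
Only numpy, scipy, OpenCV 4.12 (cv2) and the standard library are available. Lean on these libraries where they do the work, as an engineer would, in place of code of your own. Each camera call takes 0.05 s, during which the arm holds its last target. There are 200 camera calls.

## Task

Start the test of the processor in the orange carrier frame: take it from the tray and lay it flat in the socket of the test jig, its gold-marked corner at the socket's gold mark, then throw the jig's red toggle handle over so that the clamp locks it down. Then switch the controller on at its red mains rocker, and last press the long yellow start bar down near its middle, so that both its ends go down together, and let it spring back. Leave the other processors and everything else on the bench where they are.

Things in the scene. Friction and masses are not known exactly. Their poses are not given: they have to be found in the camera images.
- cpu_centre (a point): processor in the ORANGE carrier frame (grey metal lid, 50 to 95 g): frame 60 (x) x 48 (y) x 6 thick, lid 2 proud. Point: centre of the frame, 3 above its underside; z up. Gold square at its -x, +y corner. Grip it across the 48 sides near mid-length, where tray and socket leave the sides free; its support is only 38 wide, so fingertips may reach 4 below its underside.
- cpu_mark (a point): the gold-marked corner of the orange-framed processor (-25.5, +19.5, +3 from cpu_centre)
- tray: black component tray, 322 (x) x 136 (y), four pockets along x, 78 apart (-117 to +117), no part higher than 21; fixed. Origin under its centre. Processors lie with their x, y along the tray's, undersides 13 above the bench; the orange one may be in any of the three pockets at -39, +39, +117. Tray and controller may change sides.
- jig: test jig, white and black block 240 (x, -135 to +105) x 120 (y) x 45 high, fixed. Origin on the bench; x points from the socket (x = -75) to the clamp. Arm pivot at x = +5, 85 high; handle pivot at x = +23, 103 high; bracket 119 high. Before clamping the steel arm stands up, leaning 7 degrees back: top 170 high at x = +16, with a foot 24 wide on its -x side that reaches x = -7.
- socket (a point): centre of the socket's seat (cream pedestal on a green board), 57 above the bench: a seated processor's underside lies here, cpu_centre 3 above. Axes as the jig's; the processor's x, y go along them. Sloped corner guides 8 high, 1.2 clear at the seat, 5 at the top, so it slides home from up to 3 off centre. Beside the middle 40 of the long sides fingers may go down to 48 above the bench.
- socket_mark (a point): the place of the processor's gold-marked corner when seated; a gold lozenge lies on the board just outside it (-x, +y corner of the socket)
- clamp (a joint): the red toggle handle, rad: 0 thrown back (open) to 1.0 past upright (clamped). Over-centre: it springs back below about 0.7 and snaps shut to 1.0 above. It turns about the jig's y axis; the clamp arm is linked to it and swings down onto the processor.
- clamp_knob (a point): centre of the ball (diameter 19) at the end of the red handle, 86 from the handle's pivot; grip below it 17 thick. Open: 37 degrees back towards the jig's +x, at x = +75, 171 high. Clamped: 20 degrees past upright towards the socket, at x = -6, 183 high. Push it from behind, towards the jig's -x, with up to 10 N, rising along its arc (a finger that rubs down on it can jam it).
- controller: grey test controller box with aluminium top, 170 (x) x 200 (y) x 64 high, fixed. Origin on the bench under its centre. On its top: rocker at x = +40, y = +45; a green lamp at x = +40, y = -45 (10 high); start bar along the edge at -x. Nothing else but the tin.
- rocker (a joint): the red mains rocker, rad: 0 off to 0.4 on; over-centre, snaps over beyond 0.2. It turns about the controller's x axis.
- rocker_mid (a point): middle of the rocker's top, 77 above the bench; the paddle is 24 (x) x 40 (y), concave. Off: the +y end (white line) stands up, about 81 high, the -y end is down. Axes as the controller.
- rocker_on_end (a point): the place to press: on the raised +y half of the rocker, 14 from its middle, 81 above the bench. Pushed straight down it takes about 4 N and snaps over after 3 to 4 of travel, going down 6 in all; keep the fingertip off the -y half.
- bar_mid (a point): middle of the top of the yellow start bar: 38 (x) x 170 (y) x 8 thick, top 83 above the bench. Hinged along its inner (+x) edge, 22 from this point, and sprung: 1.5 N to move, up to 10 N to press fully, 5.7 down here; comes up by itself. Pressed away from its middle it tips endways and the far end stays up.
- bar_left (a point): top of the start bar 80 from its middle, at the +y end
- bar_right (a point): top of the start bar 80 from its middle, at the -y end
- cpu_b: another processor in a GREY carrier frame, same sizes as the orange one, in a pocket of the tray; leave alone
- cpu_c: a second processor in a grey carrier frame in the tray; leave alone
- tin: small brass tin, diameter 34, height 22, on the controller's top between rocker and start bar; origin under its centre; leave alone
- solvent: white bottle with blue cap, diameter 58, height 125, on the bench behind the jig; origin under its centre; leave alone
- driver: screwdriver with blue handle, 150 long, lying on the bench close along the jig's -y side, 30 high at most; leave alone
- cup: black cup, rim diameter 72, height 85, on the bench behind; origin under its centre; leave alone
- wipes: white and blue box, 110 x 85 x 60 high, on the bench behind; origin under its centre; leave alone
- cpu: the same processor, its origin at the middle of its underside
Mind the look-alikes: they are no part of the job. Leave any purple or turquoise look-alike of the cpu alone.

How it is judged:
By the outcome, as a careful person would: the job done as asked, in the order asked, and still so for the second after the job is handed in, with the robot touching nothing.
It also fails if it takes over 67 s, if anything falls off the work surface, if the arm or the gripper's body presses on something with over 40 N, if the wrist force passes 120 N, or if a joint passes its speed limit or range.

## Working session

There is one attempt and no reset: what is moved stays moved. The work goes in short steps, Python scripts to look and compute and a shell command to move; the robot and the scene stay as the last step left them, time stands still between calls to the robot, and variables do not carry over. Pictures are saved under pics/ and viewed, about 8 in all and at most 12, crops included, and the job is handed in when it is done.

```bash
mkdir -p pics; cat > h.py <<'E'
import numpy as np, cv2, pickle
from plant import get_obs, capture
from scipy.spatial.transform import Rotation as Ro
def snap(n,f):
    c=capture(n); cv2.imwrite(f'pics/{f}.png',c['color'][...,::-1]); pickle.dump(c,open(f'pics/{f}.pkl','wb')); return c
def load(f): return pickle.load(open(f'pics/{f}.pkl','rb'))
def ray(c,u,v,fish=False):
    K=np.array(c['mtx']);x=(u-K[0,2])/K[0,0];y=(v-K[1,2])/K[1,1]
    if fish:
        r=np.hypot(x,y)+1e-12; d=np.array([np.sin(r)*x/r,np.sin(r)*y/r,np.cos(r)])
    else: d=np.array([x,y,1.])
    R=cv2.Rodrigues(np.array(c['rvec'],float))[0];t=np.array(c['tvec'],float).ravel()
    return -R.T@t,R.T@d
def atz(c,u,v,z,fish=False):
    o,d=ray(c,u,v,fish);return o+d*(z-o[2])/d[2]
def proj(c,P,fish=False):
    R=cv2.Rodrigues(np.array(c['rvec'],float))[0];p=R@np.array(P,float)+np.array(c['tvec'],float).ravel();K=np.array(c['mtx'])
    if fish:
        q=np.hypot(p[0],p[1]);r=np.arctan2(q,p[2]);x,y=p[:2]/q*r
    else: x,y=p[:2]/p[2]
    return K[0,0]*x+K[0,2],K[1,1]*y+K[1,2]
def obs():
    o=get_obs()
    for k in ['time','joint_positions','tool_pos','tcp_rot','contact_force','grip_width']: print(k,np.round(o[k],3))
    return o
E
python3 - <<'E'
from h import *
obs()
a=snap('scene','a');b=snap('side','b');c=snap('wrist','c')
for x in (a,b,c): o,d=ray(x,256,192);print(o.round(),d.round(2),np.round(x['mtx'],0).tolist())
E
```

```text
time 0.0
joint_positions [-1.488  0.343  1.525 -0.     1.275 -0.146]
tool_pos [ 119.097 -511.178  404.063]
tcp_rot [-3.14  -0.     0.229]
contact_force [-0.122  0.283  0.93 ]
grip_width 91.772
[1288. -459.  984.] [-0.59  0.36 -0.72] [[440.0, 0.0, 258.0], [0.0, 440.0, 192.0], [0.0, 0.0, 1.0]]
[384. 766. 859.] [ 0.19 -0.71 -0.67] [[430.0, 0.0, 259.0], [0.0, 430.0, 192.0], [0.0, 0.0, 1.0]]
[ 184. -496.  384.] [-0.24 -0.05 -0.97] [[297.0, 0.0, 258.0], [0.0, 297.0, 193.0], [0.0, 0.0, 1.0]]
```

```bash
cd pics; python3 -c "
import cv2
for f in 'ab': cv2.imwrite(f+'2.png',cv2.resize(cv2.imread(f+'.png'),(800,600),interpolation=cv2.INTER_CUBIC))"
```

```text
(no output)
```

View pics/a2.png

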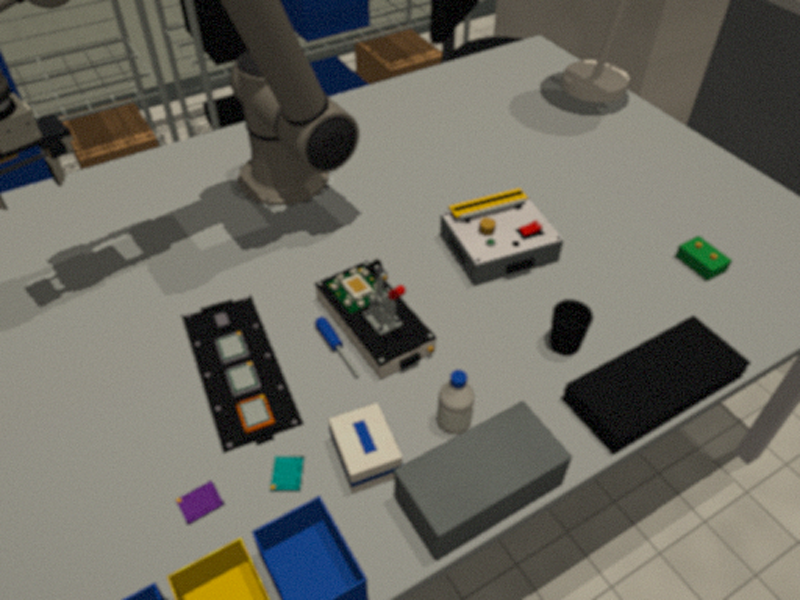

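View pics/b2.png

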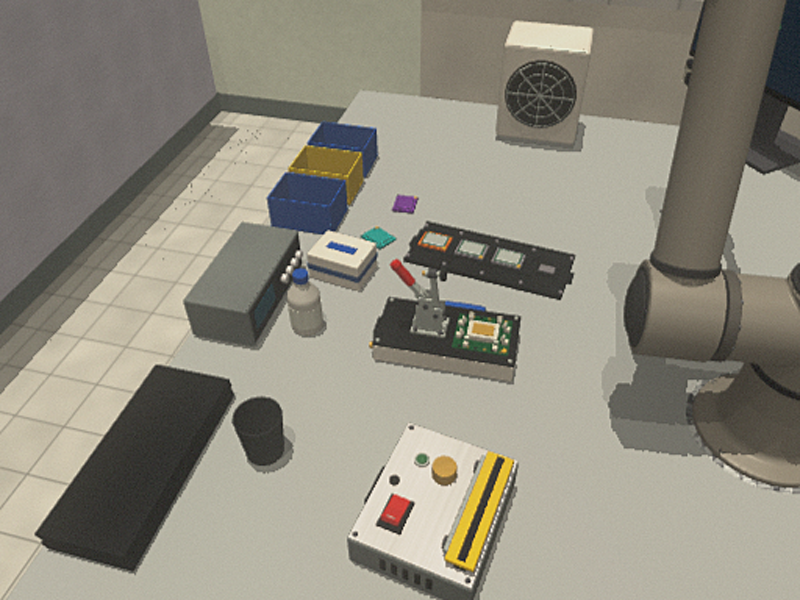

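The look-alikes, by scene pixel in the 800-px image, are the orange-framed processor in the tray (255,412), the two grey-framed ones (232,347) and (243,380), a purple piece (200,502) and a turquoise piece (288,473). I choose the orange one at (255,412). Next I'll check it in a close crop.

```bash
cd pics; python3 -c "
import cv2
def cr(f,x,y,w,h,s,o): cv2.imwrite(o,cv2.resize(cv2.imread(f),None,fx=1,fy=1)[y:y+h,x:x+w].repeat(s,0).repeat(s,1))
cr('a.png',112,160,180,130,4,'a3.png')
import numpy as np
b=cv2.imread('b.png')
t=cv2.resize(b[135:245,230:380],None,fx=5,fy=5,interpolation=cv2.INTER_CUBIC)
cv2.imwrite('b3.png',t)
cv2.imwrite('b4.png',cv2.resize(b[264:384,215:340],None,fx=5,fy=5,interpolation=cv2.INTER_CUBIC))
"
```

```text
(no output)
```

View pics/a3.png

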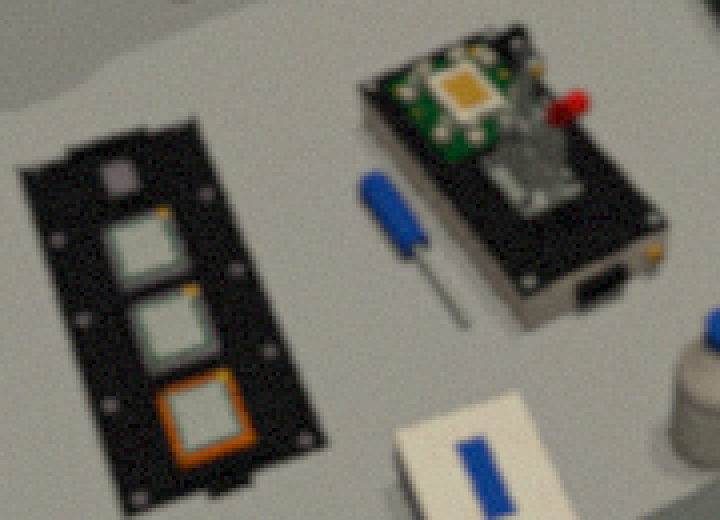

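View pics/b3.png

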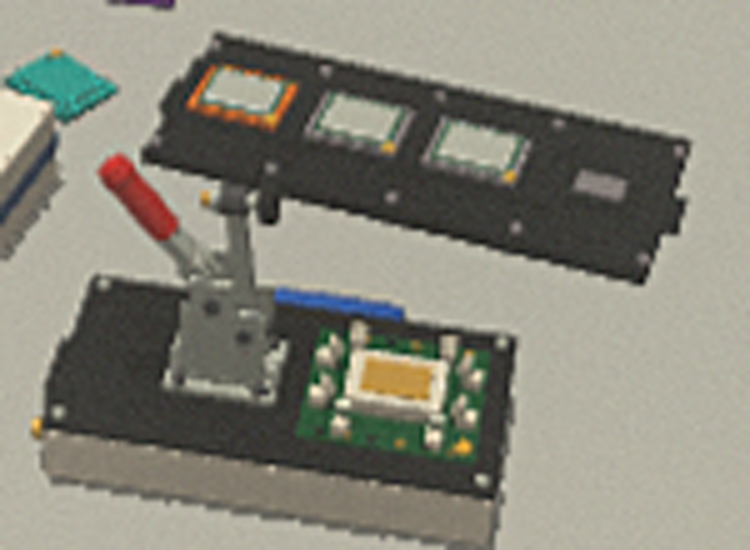

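View pics/b4.png

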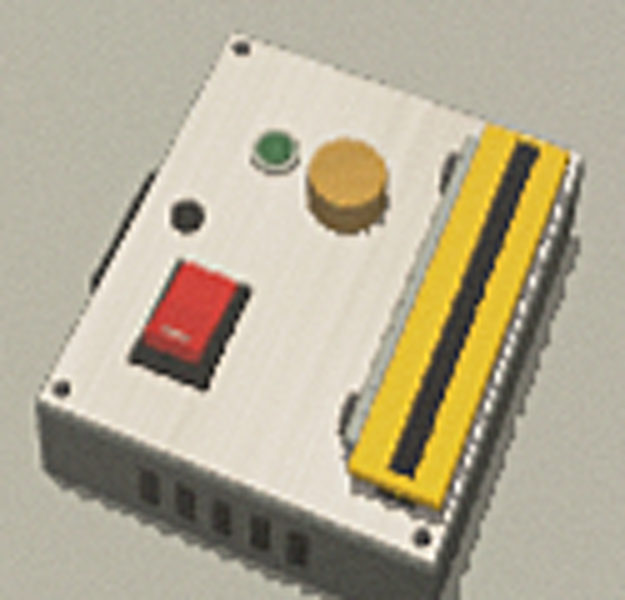

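The close crop confirms the orange frame in the far pocket (a3 centre ≈ 207,418), with its gold corner at (225,375). The socket's gold lozenge is at b3 (463,447), the handle is thrown back, and the rocker's raised white-line end faces the +y side. Next I'll fit the poses from both views.

```bash
cat > fit.py <<'E'
from h import *
from scipy.optimize import least_squares
a=load('a');b=load('b')
A=lambda u,v:(a,u/4+112-.4,v/4+160-.4)
B=lambda u,v:(b,(u+.5)/5+230-.5,(v+.5)/5+135-.5)
C=lambda u,v:(b,(u+.5)/5+215-.5,(v+.5)/5+264-.5)
D=lambda u,v:(a,u/1.5625,v/1.5625)
def fit(name,obs_,x0):
    def pt(p,q): 
        c,s=np.cos(p[2]),np.sin(p[2]);return [p[0]+c*q[0]-s*q[1],p[1]+s*q[0]+c*q[1],q[2]]
    def f(p): return np.ravel([np.array(proj(i[0],pt(p,q)))-i[1:] for q,i in obs_])
    r=least_squares(f,x0,loss='soft_l1');print(name,r.x.round(3));print(f(r.x).reshape(-1,2).round(1).tolist());return r.x
if __name__=='__main__':
    tr=[]
    for cx,sc in ((117,[(157,390),(228,369),(257,441),(182,466)]),):
        for q,uv in zip([(-30,-24),(-30,24),(30,24),(30,-24)],sc): tr.append(((cx+q[0],q[1],19),A(*uv)))
    for q,uv in zip([(30,-24),(-30,-24),(-30,24),(30,24)],[(205,65),(300,80),(278,128),(188,103)]): tr.append(((117+q[0],q[1],19),B(*uv)))
    for cx,s1,s2 in ((-39,(143,247),(478,146)),(39,(173,327),(361,118)),(117,(207,417),(244,91))): tr+=[((cx,0,21),A(*s1)),((cx,0,21),B(*s2))]
    fit('tray',tr,[500,-250,0.])
    jg=[((105,-60,45),A(528,295)),((105,60,45),A(665,235)),((-135,-60,45),A(362,88)),((-135,60,45),A(522,28)),
     ((-135,60,45),B(498,495)),((-135,-60,45),B(517,338)),((105,-60,45),B(95,275)),((105,60,45),B(42,430)),((-75,0,57),A(467,89)),((-75,0,57),B(400,378))]
    fit('jig',jg,[500,-50,0.])
    ct=[((85,-100,64),C(232,32)),((85,100,64),C(38,405)),((-85,-100,64),C(580,155)),((-85,100,64),C(437,572)),((40,-45,74),C(276,148)),
     ((85,-100,64),D(474,264)),((85,100,64),D(560,242)),((40,45,77),C(190,309)),((40,45,77),D(530,229))]
    p=fit('ctrl',ct,[500,250,0.])
    R=lambda w:np.array([[np.cos(p[2]),-np.sin(p[2])],[np.sin(p[2]),np.cos(p[2])]]).T@(w[:2]-p[:2])
    for n,i,z in [('bar',C(460,315),83),('barL',C(395,487),83),('barR',C(527,142),83),('barD',D(488,204),83),('tin',C(347,168),86),('rock',C(190,309),77),('lamp',C(276,148),74)]:
        w=atz(*i,z);print(n,w.round(1),R(w).round(1))
E
python3 fit.py
```

```text
tray [ 4.83226e+02 -3.07722e+02 -1.15000e-01]
[[0.3, 1.2], [0.1, 0.3], [-0.4, -0.5], [0.3, -0.2], [1.5, -0.4], [-0.1, 0.5], [-0.4, -0.6], [-0.2, 0.3], [0.1, 0.1], [0.4, -0.2], [0.1, 0.2], [-0.2, -0.1], [-0.3, -0.5], [-0.0, -0.0]]
jig [ 5.31833e+02 -4.49580e+01  3.00000e-02]
[[-0.4, 0.3], [1.7, -2.9], [-0.7, -0.8], [-6.6, -0.4], [-0.2, 0.6], [0.4, 0.1], [-0.3, -0.2], [-0.5, -1.4], [0.1, 0.5], [-0.6, 0.7]]
ctrl [ 4.63748e+02  2.87293e+02 -1.60000e-01]
[[-0.1, -0.7], [-1.3, -0.6], [2.0, -0.2], [0.1, 0.1], [0.2, -1.3], [1.0, 0.2], [2.7, -1.8], [0.3, 0.3], [0.2, -1.0]]
bar [405.1 304.   83. ] [-60.5   7.2]
barL [416.7 380.5  83. ] [-61.3  84.5]
barR [391.2 216.2  83. ] [-60.3 -81.7]
barD [410.9 291.1  83. ] [-52.8  -4.7]
tin [462.7 250.   86. ] [  4.9 -37. ]
rock [511.2 324.9  77. ] [40.8 44.6]
lamp [495.7 239.7  74. ] [ 39.1 -41.9]
```

```bash
cat >> h.py <<'E'
def to(*targets):
    "world TCP targets (x,y,z mm, yaw), tool down -> shifts in tool axes (m), rotvec"
    o=get_obs();R=Ro.from_euler('xyz',o['tcp_rot']);p=np.array(o['tool_pos'])
    for t in targets:
        d=R.inv().apply(np.array(t[:3])-p)/1000
        w=(R.inv()*Ro.from_euler('xyz',[np.pi,0,t[3]])).as_rotvec()
        print(t,'->',d.round(4).tolist(),w.round(4).tolist(),'rows',round(np.linalg.norm(d)/.0417,1),round(np.linalg.norm(w)/.125,1))
E
python3 -c "
from h import *
to((599.5,-321,320,-.115))"
```

```text
(599.5, -321, 320, -0.115) -> [0.511, -0.0762, 0.0844] [-0.0012, 0.0, 0.3437] rows 12.6 2.7
```

```bash
R='[[0.511,-0.0762,0.084],[-0.0012,0,0.344],0.0918]'
python3 -m pendant '[[[0.511,-0.0762,0.084],[-0.0012,0,0.344],0.0918],[[0.511,-0.0762,0.084],[-0.0012,0,0.344],0.0918],[[0.511,-0.0762,0.084],[-0.0012,0,0.344],0.0918],[[0.511,-0.0762,0.084],[-0.0012,0,0.344],0.0918],[[0.511,-0.0762,0.084],[-0.0012,0,0.344],0.0918],[[0.511,-0.0762,0.084],[-0.0012,0,0.344],0.0918],[[0.511,-0.0762,0.084],[-0.0012,0,0.344],0.0918],[[0.511,-0.0762,0.084],[-0.0012,0,0.344],0.0918],[[0.511,-0.0762,0.084],[-0.0012,0,0.344],0.0918],[[0.511,-0.0762,0.084],[-0.0012,0,0.344],0.0918]]'; python3 -c "
from h import *
to((599.5,-321,320,-.115))"
```

```text
time: 0.98
tool_pos: [493.2, -362.9, 339.0]
tcp_rot: [3.141, 0.0, -0.115]
contact_force: [-0.7, -0.9, 0.7]
grip_width: 91.9
(599.5, -321, 320, -0.115) -> [0.1008, -0.0538, 0.0189] [0.001, 0.0002, -0.0001] rows 2.8 0.0
```

```bash

python3 -m pendant '[[[0.1,-0.053,0.019],[0,0,0],0.0918],[[0.1,-0.053,0.019],[0,0,0],0.0918],[[0.1,-0.053,0.019],[0,0,0],0.0918],[[0.1,-0.053,0.019],[0,0,0],0.0918],[[0.1,-0.053,0.019],[0,0,0],0.0918]]'; python3 -c "
from h import *
c=snap('wrist','d');obs()
cv2.imwrite('pics/d2.png',cv2.resize(c['color'][...,::-1],(800,600),interpolation=cv2.INTER_CUBIC))"
```

```text
time: 1.4
tool_pos: [598.1, -321.5, 318.9]
tcp_rot: [3.141, 0.002, -0.112]
contact_force: [0.1, -0.5, -0.1]
grip_width: 91.8
time 1.45
joint_positions [-6.080e-01  6.940e-01  1.165e+00 -1.000e-03  1.284e+00  1.077e+00]
tool_pos [ 597.057 -322.492  319.57 ]
tcp_rot [ 3.141e+00  2.000e-03 -1.140e-01]
contact_force [ 0.135 -0.349  0.211]
grip_width 91.603
```

View pics/d2.png

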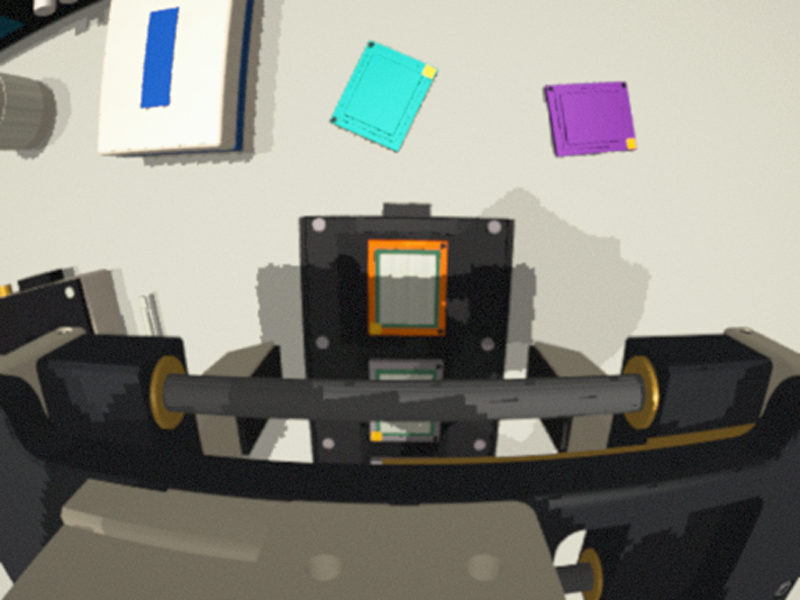

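The wrist picture shows the orange frame with corners (368,240), (448,241), (446,336) and (368,336). Its gold square is at the lower left, which is the −x,+y corner as described. The turquoise and purple look-alikes lie beyond the tray.

```bash
python3 -c "
from h import *
c=load('d');P=[atz(c,u/1.5625-.2,v/1.5625-.2,19,True) for u,v in [(368,240),(448,241),(446.5,336),(368,336)]]
P=np.array(P);print(P.round(1),P.mean(0).round(1))
for i in range(4): print(np.linalg.norm(P[i]-P[i-1]).round(1), np.arctan2(*(P[i]-P[i-1])[1::-1]).round(3))
to((599.5,-321,188,-.115))
"
```

```text
[[ 633.4 -302.9   19. ]
 [ 627.5 -351.    19. ]
 [ 567.4 -344.6   19. ]
 [ 572.9 -295.1   19. ]] [ 600.3 -323.4   19. ]
61.0 -0.129
48.4 -1.694
60.4 3.037
49.9 1.46
(599.5, -321, 188, -0.115) -> [0.0025, -0.0019, 0.1316] [0.0008, 0.0015, 0.0011] rows 3.2 0.0
```

```bash

python3 -m pendant '[[[0.003,0,0.03],[0,0,0],0.06],[[0.003,0,0.06],[0,0,0.003],0.06],[[0.003,0,0.085],[0,0,0.003],0.06],[[0.003,0,0.085],[0,0,0.003],0.06],[[0.003,0,0.085],[0,0,0.003],0.06]]'; python3 -c "
from h import *
to((600,-322.2,188,-.117))"
```

```text
time: 1.87
tool_pos: [598.7, -324.2, 235.1]
tcp_rot: [3.141, 0.002, -0.12]
contact_force: [1.2, -0.9, 0.4]
grip_width: 63.3
(600, -322.2, 188, -0.117) -> [0.0012, -0.0022, 0.0471] [0.0001, 0.0023, -0.0028] rows 1.1 0.0
```

```bash

python3 -m pendant '[[[0.001,-0.002,0.02],[0,0.002,-0.003],0.06],[[0.001,-0.002,0.035],[0,0.002,-0.003],0.06],[[0.001,-0.002,0.042],[0,0.002,-0.003],0.06],[[0.001,-0.002,0.046],[0,0.002,-0.003],0.06],[[0.001,-0.002,0.047],[0,0.002,-0.003],0.06],[[0.001,-0.002,0.047],[0,0.002,-0.003],0.06]]'; python3 -c "
from h import *
to((600,-322.2,188,-.117));obs();snap('wrist','e')"
```

```text
time: 2.37
tool_pos: [601.3, -322.1, 189.9]
tcp_rot: [3.139, -0.004, -0.115]
contact_force: [-0.3, 0.9, 0.3]
grip_width: 59.9
(600, -322.2, 188, -0.117) -> [-0.0012, 0.0003, 0.0019] [0.0022, -0.0039, 0.0015] rows 0.1 0.0
time 2.367
joint_positions [-0.604  0.832  1.274 -0.     1.031  1.082]
tool_pos [ 601.264 -322.069  189.941]
tcp_rot [ 3.139 -0.004 -0.115]
contact_force [-0.285  0.916  0.332]
grip_width 59.939
```

```bash

python3 -m pendant '[[[-0.001,0,0.001],[0,0,0],0.06],[[-0.001,0,0.001],[0,0,0],0.04],[[-0.001,0,0.001],[0,0,0],0.04],[[-0.001,0,0.001],[0,0,0],0.04],[[-0.001,0,0.001],[0,0,0],0.04],[[-0.001,0,0.001],[0,0,0],0.04],[[-0.001,0,0.001],[0,0,0],0.04]]'; python3 -c "
from h import *
o=obs();p=np.array([458,-47.2])
to((599,-322,290,-.117),(456.9,-47.2,290,.03))"
```

```text
time: 3.0
tool_pos: [600.2, -321.7, 188.0]
tcp_rot: [3.14, -0.003, -0.115]
contact_force: [-0.0, -0.5, 3.7]
grip_width: 47.4
time 3.0
joint_positions [-0.604  0.833  1.278 -0.     1.027  1.082]
tool_pos [ 600.162 -321.661  188.028]
tcp_rot [ 3.14e+00 -3.00e-03 -1.15e-01]
contact_force [-0.019 -0.498  3.669]
grip_width 47.432
(599, -322, 290, -0.117) -> [-0.0008, 0.0007, -0.102] [0.0018, -0.0028, 0.0018] rows 2.4 0.0
(456.9, -47.2, 290, 0.03) -> [-0.1736, -0.256, -0.1029] [0.002, -0.0027, -0.1452] rows 7.8 1.2
```

```bash

python3 -m pendant '[[[0,0,-0.01],[0,0,0],0.04],[[0,0,-0.04],[0,0,0],0.04],[[0,0,-0.08],[0,0,0],0.04],[[0,0,-0.12],[0,0,0],0.04],[[-0.033,-0.048,-0.12],[0,0,-0.03],0.04],[[-0.067,-0.098,-0.12],[0,0,-0.06],0.04],[[-0.1,-0.147,-0.12],[0,0,-0.09],0.04],[[-0.133,-0.196,-0.12],[0,0,-0.12],0.04],[[-0.16,-0.236,-0.12],[0,0,-0.145],0.04],[[-0.1735,-0.256,-0.12],[0,0,-0.145],0.04]]'; python3 -m pendant '[[[0,0,0],[0,0,0],0.04],[[0,0,0],[0,0,0],0.04]]'; python3 -c "
from h import *
to((456.9,-47.2,308,.03));c=snap('wrist','f');obs()
cv2.imwrite('pics/f2.png',cv2.resize(c['color'][...,::-1],(800,600),interpolation=cv2.INTER_CUBIC))"
```

```text
time: 3.83
tool_pos: [482.7, -98.0, 307.4]
tcp_rot: [3.14, -0.002, 0.031]
contact_force: [0.7, 1.3, -0.5]
grip_width: 47.5
time: 4.0
tool_pos: [483.4, -97.9, 307.7]
tcp_rot: [3.14, -0.002, 0.033]
contact_force: [1.3, 0.2, -0.5]
grip_width: 47.6
(456.9, -47.2, 308, 0.03) -> [-0.0249, -0.0515, -0.0004] [0.0013, -0.0019, 0.0027] rows 1.4 0.0
time 4.05
joint_positions [-3.570e-01  3.910e-01  1.747e+00 -1.000e-03  1.000e+00  1.183e+00]
tool_pos [484.348 -99.204 307.809]
tcp_rot [ 3.139e+00 -3.000e-03  3.100e-02]
contact_force [-0.741 -0.455 -0.687]
grip_width 47.608
```

View pics/f2.png

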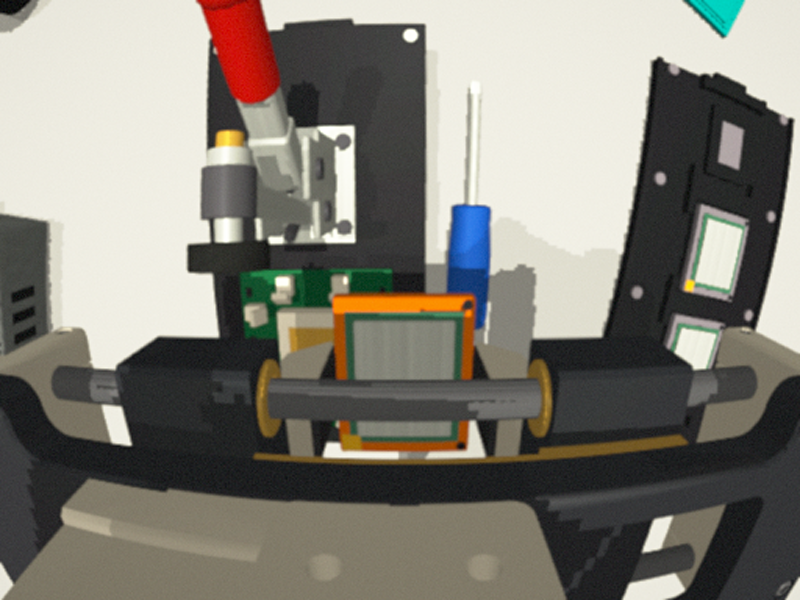

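```bash
python3 -c "
from h import *
c=load('f');o=get_obs()
g=lambda u,v,z:atz(c,u/1.5625-.2,v/1.5625-.2,z,True)
P=np.array([g(u,v,138.8) for u,v in [(333,296),(476,294),(467.5,450),(340,450)]])
print(P.round(1),P.mean(0).round(1))
for i in range(4): print(np.linalg.norm(P[i]-P[i-1]).round(1), np.arctan2(*(P[i]-P[i-1])[1::-1]).round(3))
J=(531.8,-45,.03);cs,s=np.cos(J[2]),np.sin(J[2])
for n,q in [((425,24),45),((425,268),45),((411,36),45),((278,310),57)] and [('edgefar',(425,24,45)),('edgenear',(424,265,45)),('ped',(278,310,57)),('boardTL',(243,270,47)),('boardTR',(392,270,47))]:
  w=g(*q);d=w[:2]-J[:2];print(n,w.round(1),(cs*d[0]+s*d[1]).round(1),(-s*d[0]+cs*d[1]).round(1))
"
```

```text
[[ 513.4  -72.9  138.8]
 [ 515.6 -120.2  138.8]
 [ 455.7 -122.3  138.8]
 [ 454.1  -74.5  138.8]] [484.7 -97.5 138.8]
59.3 0.026
47.4 -1.523
60.0 -3.108
47.8 1.604
edgefar [ 638.8 -103.3   45. ] 105.2 -61.5
edgenear [ 509.  -107.3   45. ] -24.7 -61.6
ped [484.9 -31.1  57. ] -46.5 15.3
boardTL [504.   -8.8  47. ] -26.7 37.1
boardTR [506.1 -90.5  47. ] -27.1 -44.7
```

```bash
python3 -m pendant '[[[-0.04,-0.025,0],[0,0,0],0.04],[[-0.08,-0.045,0],[0,0,0],0.04],[[-0.1,-0.052,0],[0,0,0],0.04],[[-0.1,-0.052,0],[0,0,0],0.04],[[-0.1,-0.052,0],[0,0,0],0.04]]'; python3 -c "
from h import *
obs();c=snap('wrist','g');obs()
cv2.imwrite('pics/g2.png',cv2.resize(c['color'][...,::-1][60:270,100:380],None,fx=2.8,fy=2.8,interpolation=cv2.INTER_CUBIC))"
```

```text
time: 4.47
tool_pos: [382.8, -51.3, 307.3]
tcp_rot: [3.139, -0.003, 0.029]
contact_force: [0.5, 0.1, -0.9]
grip_width: 47.2
time 4.467
joint_positions [-3.320e-01  2.140e-01  2.020e+00 -1.000e-03  9.040e-01  1.211e+00]
tool_pos [382.789 -51.307 307.273]
tcp_rot [ 3.139e+00 -3.000e-03  2.900e-02]
contact_force [ 0.496  0.079 -0.893]
grip_width 47.249
time 4.517
joint_positions [-3.320e-01  2.150e-01  2.017e+00 -1.000e-03  9.040e-01  1.211e+00]
tool_pos [383.855 -51.726 307.402]
tcp_rot [ 3.139 -0.005  0.029]
contact_force [ 0.982 -0.317 -1.331]
grip_width 47.423
```

View pics/g2.png

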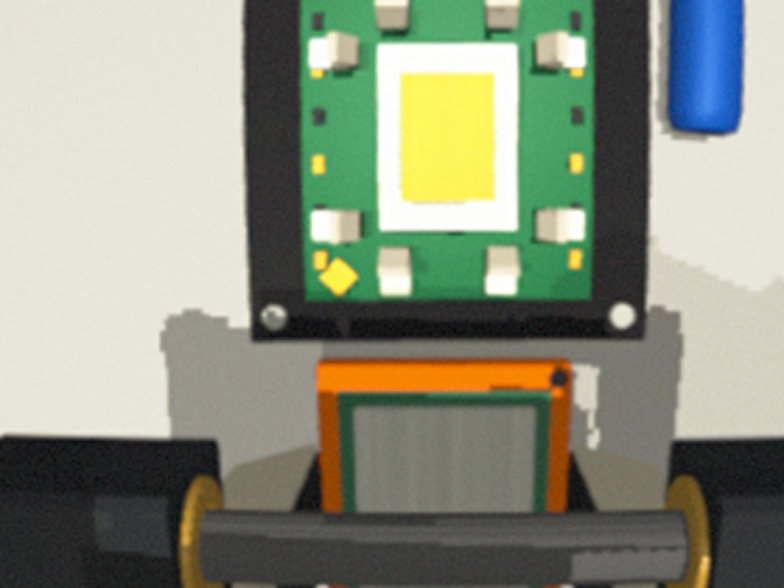

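The clear view shows the pedestal corners at (378,43) and (518,231), the gold lozenge at the lower left (339,277), and the held frame's +x edge from (318,361) to (570,362).

```bash
python3 -c "
from h import *
c=load('g')
g=lambda u,v,z:atz(c,100+(u+.5)/2.8-.5,60+(v+.5)/2.8-.5,z,True)
P=np.array([g(*q,57) for q in [(378,43),(518,43),(518,231),(378,231)]]);print('ped',P.round(1)[:,:2].tolist(),P.mean(0).round(1))
for i in range(4): print(np.linalg.norm(P[i]-P[i-1]).round(1), np.arctan2(*(P[i]-P[i-1])[1::-1]).round(3))
print('plate',np.mean([g(*q,57) for q in [(400,73),(495,73),(495,202),(402,202)]],0).round(1))
E=[g(252,340,45),g(645,338,45)];print('jig -x edge',np.round(E,1).tolist(),np.mean(E,0).round(1), np.arctan2(*(E[0]-E[1])[1::-1])-np.pi/2)
F=[g(318,361,138.4),g(570,362,138.4)];m=np.mean(F,0);print('cpu +x edge',np.round(F,1).tolist(),m, np.arctan2(*(F[0]-F[1])[1::-1])-np.pi/2, 'ctr',m-30*np.array([np.cos(.03),np.sin(.03),0]))
to((456.9,-47.2,308,.03))
"
```

```text
ped [[483.6, -30.0], [484.8, -68.2], [432.5, -70.0], [431.3, -31.4]] [458.  -49.9  57. ]
52.3 0.026
38.2 -1.539
52.4 -3.107
38.7 1.601
plate [457.8 -49.9  57. ]
jig -x edge [[397.0, 7.4, 45.0], [401.1, -111.4, 45.0]] [399. -52.  45.] 0.03506441060896104
cpu +x edge [[413.4, -26.8, 138.4], [414.6, -73.3, 138.4]] [413.97579101 -50.03877249 138.4       ] 0.025596395048960163 ctr [383.98929   -50.9386375 138.4      ]
(456.9, -47.2, 308, 0.03) -> [0.0731, -0.0024, -0.0003] [0.0027, -0.0047, -0.0014] rows 1.8 0.0
```

```bash
python3 -m pendant '[[[0.035,-0.002,0],[0,0,0],0.04],[[0.06,-0.002,0],[0,0,0],0.04],[[0.0735,-0.002,0.01],[0,0,0],0.04],[[0.0735,-0.002,0.035],[0,0,0],0.04],[[0.0735,-0.002,0.055],[0,0,0],0.04],[[0.0735,-0.002,0.055],[0,0,0],0.04],[[0.0735,-0.002,0.055],[0,0,0],0.04]]'; python3 -c "
from h import *
for i in range(3):
  c=snap('wrist','h');to((457,-48.9,234,.03))
obs()
c=snap('side','i')
"
```

```text
time: 5.1
tool_pos: [457.3, -47.3, 251.2]
tcp_rot: [3.14, -0.001, 0.029]
contact_force: [0.2, -0.0, -1.1]
grip_width: 47.4
(457, -48.9, 234, 0.03) -> [-0.0005, 0.0015, 0.0182] [0.0018, -0.0027, -0.001] rows 0.4 0.0
(457, -48.9, 234, 0.03) -> [-0.0004, 0.0016, 0.0187] [0.0022, -0.004, -0.0008] rows 0.5 0.0
(457, -48.9, 234, 0.03) -> [-0.0003, 0.0017, 0.019] [0.0024, -0.0046, -0.0007] rows 0.5 0.0
time 5.25
joint_positions [-2.690e-01  4.190e-01  1.900e+00 -1.000e-03  8.180e-01  1.273e+00]
tool_pos [457.137 -47.113 253.022]
tcp_rot [ 3.139 -0.005  0.029]
contact_force [ 0.49  -0.466 -1.334]
grip_width 47.106
```

```bash
python3 -m pendant '[[[0,0.0015,0.005],[0,0.003,0],0.04],[[0,0.0015,0.01],[0,0.003,0],0.04],[[0,0.0015,0.015],[0,0.003,0],0.04],[[0,0.0015,0.017],[0,0.003,0],0.04],[[0,0.0015,0.017],[0,0.003,0],0.04]]'; python3 -c "
from h import *
s=snap('side','j');obs();
to((457,-48.7,232.5,.03))
cv2.imwrite('pics/j2.png',cv2.resize(s['color'][...,::-1][160:250,250:350],None,fx=6,fy=6,interpolation=cv2.INTER_CUBIC))
"
```

```text
time: 5.72
tool_pos: [456.1, -48.1, 234.3]
tcp_rot: [3.14, -0.004, 0.03]
contact_force: [-0.8, 0.0, -1.8]
grip_width: 47.2
time 5.767
joint_positions [-0.272  0.449  1.919 -0.     0.768  1.269]
tool_pos [456.191 -48.098 234.543]
tcp_rot [ 3.14  -0.004  0.03 ]
contact_force [ 0.472  0.284 -1.59 ]
grip_width 47.608
(457, -48.7, 232.5, 0.03) -> [0.0008, 0.0006, 0.002] [0.0014, -0.0042, -0.0002] rows 0.1 0.0
```

View pics/j2.png

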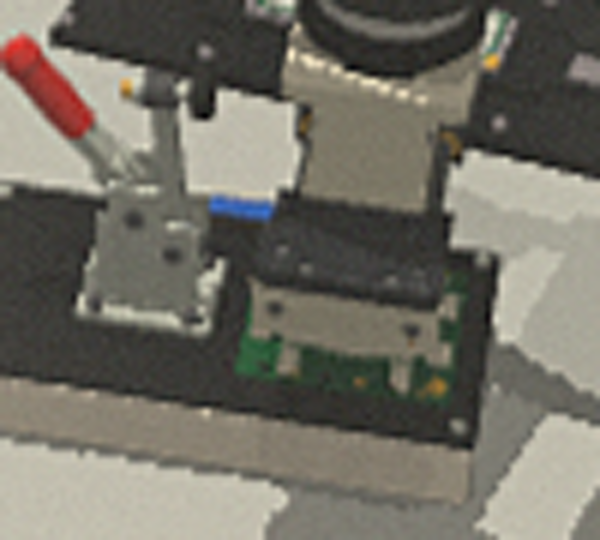

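The gripper hides the part in this view. There is no side force, so it is inside the guides. I'll lower it onto the seat gently.

```bash
python3 -m pendant '[[[0.001,0.0004,0.001],[0,0,0],0.04],[[0.001,0.0004,0.0015],[0,0,0],0.04],[[0.001,0.0004,0.002],[0,0,0],0.04],[[0.001,0.0004,0.002],[0,0,0],0.04]]'
```

```text
time: 6.1
tool_pos: [457.4, -48.5, 232.9]
tcp_rot: [3.14, -0.005, 0.03]
contact_force: [0.1, -0.5, -0.1]
grip_width: 47.2
```

```bash
python3 -m pendant '[[[0,0,0.0005],[0,0,0],0.04],[[0,0,0.001],[0,0,0],0.04],[[0,0,0.001],[0,0,0],0.04]]'
```

```text
time: 6.35
tool_pos: [457.5, -48.6, 232.1]
tcp_rot: [3.14, -0.006, 0.03]
contact_force: [0.3, -0.6, 1.5]
grip_width: 47.3
```

Contact is felt: Fz went from −1.6 to +1.5 N. Now I'll release it and go up and back to look.

```bash
python3 -m pendant '[[[0,0,0],[0,0,0],0.052],[[0,0,0],[0,0,0],0.06],[[0,0,0],[0,0,0],0.06],[[0,0,-0.01],[0,0,0],0.06],[[0,0,-0.04],[0,0,0],0.06],[[0,0,-0.075],[0,0,0],0.06],[[-0.03,0,-0.1],[0,0,0],0.06],[[-0.07,0,-0.1],[0,0,0],0.06],[[-0.075,0,-0.1],[0,0,0],0.06],[[-0.075,0,-0.1],[0,0,0],0.06]]'; python3 -c "
from h import *
c=snap('wrist','k');obs()
cv2.imwrite('pics/k2.png',cv2.resize(c['color'][...,::-1][30:240,100:380],None,fx=2.8,fy=2.8,interpolation=cv2.INTER_CUBIC))"
```

```text
time: 7.18
tool_pos: [379.8, -50.2, 331.7]
tcp_rot: [3.14, -0.004, 0.029]
contact_force: [1.2, -0.1, -0.5]
grip_width: 60.1
time 7.233
joint_positions [-3.320e-01  1.720e-01  1.989e+00  1.000e-03  9.750e-01  1.210e+00]
tool_pos [381.43  -50.504 331.792]
tcp_rot [ 3.14  -0.006  0.029]
contact_force [ 0.958  0.791 -0.46 ]
grip_width 59.966
```

View pics/k2.png

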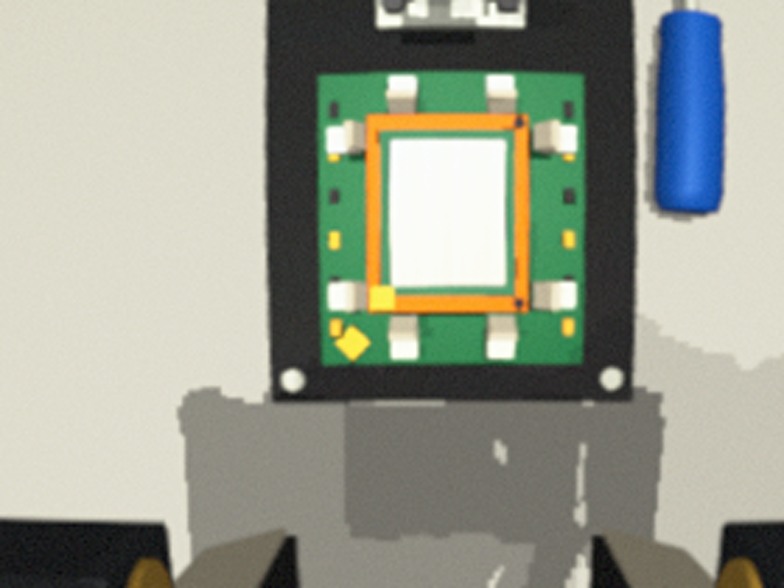

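The processor lies flat and centred between all eight guides, with its gold corner (382,297) beside the lozenge (352,343). Next is the clamp, pushed from behind the knob.

```bash
python3 -c "
from h import *
c=load('k');g=lambda u,v,z:atz(c,100+(u+.5)/2.8-.5,30+(v+.5)/2.8-.5,z,True)
print(np.mean([g(*q,63) for q in [(366,115),(530,115),(529,312),(368,312)]],0))
J=np.array([533,-46.4]);w=lambda x:J+x*np.array([.99955,.03])
to((*w(117),395,.03),(*w(117),337,.03))
for th in (37,27,17,7,-3,-10):
  t=np.radians(th);x=23+86*np.sin(t)+19;z=103+86*np.cos(t)-12+178
  print(th,x.round(1),z.round(1),w(x).round(1))
b=load('b');x=atz(b,(116+.5)/5+230-.5,(168+.5)/5+135-.5,171);print('knob side',x.round(1),'expected',w(75).round(1))
"
```

```text
[458.45482787 -48.59125154  63.        ]
(np.float64(649.94735), np.float64(-42.89), 395, 0.03) -> [0.269, 0.0003, -0.0616] [0.0018, -0.0059, -0.0009] rows 6.6 0.1
(np.float64(649.94735), np.float64(-42.89), 337, 0.03) -> [0.2687, 0.0002, -0.0036] [0.0018, -0.0059, -0.0009] rows 6.4 0.1
37 93.8 337.7 [626.7 -43.6]
27 81.0 345.6 [614. -44.]
17 67.1 351.2 [600.1 -44.4]
7 52.5 354.4 [585.5 -44.8]
-3 37.5 354.9 [570.5 -45.3]
-10 27.1 353.7 [560.1 -45.6]
knob side [609.7 -47.8 171. ] expected [608.  -44.2]
```

```bash
python3 -m pendant '[[[0,0,-0.035],[0,0.003,0],0],[[0.02,0,-0.062],[0,0.005,0],0],[[0.06,0,-0.062],[0,0.005,0],0],[[0.1,0,-0.062],[0,0.005,0],0],[[0.14,0,-0.062],[0,0.005,0],0],[[0.18,0,-0.062],[0,0.005,0],0],[[0.22,0,-0.062],[0,0.005,0],0],[[0.255,0,-0.062],[0,0.005,0],0],[[0.269,0,-0.062],[0,0.005,0],0],[[0.269,0,-0.062],[0,0.005,0],0]]'; python3 -m pendant '[[[0,0,0],[0,0,0],0],[[0,0,0],[0,0,0],0]]'
python3 -c "
from h import *
to((650,-43,395,.03),(650,-43,337,.03))"
```

```text
time: 8.07
tool_pos: [653.8, -42.1, 392.1]
tcp_rot: [3.141, -0.009, 0.031]
contact_force: [-0.7, -0.2, -0.5]
grip_width: 1.0
time: 8.23
tool_pos: [650.2, -42.3, 394.0]
tcp_rot: [3.14, -0.008, 0.03]
contact_force: [-0.9, 0.7, -0.2]
grip_width: 0.5
(650, -43, 395, 0.03) -> [-0.0002, 0.0007, -0.001] [0.0012, -0.0084, -0.0] rows 0.0 0.1
(650, -43, 337, 0.03) -> [-0.0007, 0.0006, 0.057] [0.0012, -0.0084, -0.0] rows 1.4 0.1
```

```bash
python3 -m pendant '[[[0,0,0.025],[0,-0.008,0],0],[[0,0.0005,0.05],[0,-0.008,0],0],[[0,0.0005,0.057],[0,-0.008,0],0],[[0,0.0005,0.057],[0,-0.008,0],0],[[0,0.0005,0.057],[0,-0.008,0],0]]'
python3 -c "
from h import *
o=obs()
to(*[(x,y,z,.03) for x,y,z in [(627,-43.6,337.7),(614,-44,346),(600,-44.4,352),(585.5,-44.8,356),(570.5,-45.3,357),(557,-45.6,357)]])"
```

```text
time: 8.65
tool_pos: [650.7, -43.1, 338.9]
tcp_rot: [3.14, -0.003, 0.03]
contact_force: [-0.4, 0.3, 0.9]
grip_width: 0.5
time 8.65
joint_positions [-1.830e-01  6.270e-01  1.235e+00 -1.000e-03  1.276e+00  1.358e+00]
tool_pos [650.747 -43.111 338.895]
tcp_rot [ 3.14e+00 -3.00e-03  3.00e-02]
contact_force [-0.423  0.348  0.863]
grip_width 0.455
(627, -43.6, 337.7, 0.03) -> [-0.0238, -0.0002, 0.0011] [0.0017, -0.0026, -0.0004] rows 0.6 0.0
(614, -44, 346, 0.03) -> [-0.0367, -0.0002, -0.0072] [0.0017, -0.0026, -0.0004] rows 0.9 0.0
(600, -44.4, 352, 0.03) -> [-0.0507, -0.0002, -0.0132] [0.0017, -0.0026, -0.0004] rows 1.3 0.0
(585.5, -44.8, 356, 0.03) -> [-0.0652, -0.0002, -0.0173] [0.0017, -0.0026, -0.0004] rows 1.6 0.0
(570.5, -45.3, 357, 0.03) -> [-0.0802, -0.0002, -0.0183] [0.0017, -0.0026, -0.0004] rows 2.0 0.0
(557, -45.6, 357, 0.03) -> [-0.0937, -0.0003, -0.0184] [0.0017, -0.0026, -0.0004] rows 2.3 0.0
```

```bash
python3 -m pendant '[[[-0.015,0,0],[0,0,0],0],[[-0.022,0,0],[0,0,0],0],[[-0.028,0,-0.002],[0,0,0],0],[[-0.034,0,-0.006],[0,0,0],0],[[-0.04,0,-0.009],[0,0,0],0],[[-0.046,0,-0.012],[0,0,0],0]]'
```

```text
time: 9.15
tool_pos: [605.1, -44.5, 352.1]
tcp_rot: [3.139, -0.007, 0.03]
contact_force: [2.4, -0.3, 1.1]
grip_width: 0.5
```

```bash
python3 -c "
from h import *
obs()"
```

```text
time 9.15
joint_positions [-1.990e-01  5.320e-01  1.368e+00 -1.000e-03  1.234e+00  1.342e+00]
tool_pos [605.131 -44.514 352.092]
tcp_rot [ 3.139 -0.007  0.03 ]
contact_force [ 2.389 -0.327  1.078]
grip_width 0.458
```

Contact is light at +2.4 N. I'll continue the push along the arc.

```bash
python3 -m pendant '[[[-0.006,0,-0.002],[0,0,0],0],[[-0.012,0,-0.003],[0,0,0],0],[[-0.018,0,-0.004],[0,0,0],0],[[-0.024,0,-0.005],[0,0,0],0],[[-0.03,0,-0.005],[0,0,0],0]]';  python3 -m pendant '[[[-0.006,0,0],[0,0,0],0],[[-0.012,0,0],[0,0,0],0],[[-0.018,0,0],[0,0,0],0],[[-0.018,0,0],[0,0,0],0]]'
```

```text
time: 9.57
tool_pos: [574.1, -45.2, 354.4]
tcp_rot: [3.14, -0.001, 0.03]
contact_force: [-0.6, -0.4, 0.1]
grip_width: 0.4
time: 9.9
tool_pos: [556.0, -45.8, 354.6]
tcp_rot: [3.14, -0.001, 0.03]
contact_force: [0.8, 1.0, -0.6]
grip_width: 0.0
```

```bash
python3 -m pendant '[[[0.015,0,-0.01],[0,0,0],0],[[0.02,0,-0.045],[0,0,0],0],[[0.02,0,-0.06],[0,0,0],0],[[0.02,0,-0.06],[0,0,0],0]]'; python3 -c "
from h import *
to((365,300,385,-.16))"
```

```text
time: 10.23
tool_pos: [577.7, -45.2, 418.7]
tcp_rot: [3.138, -0.009, 0.03]
contact_force: [1.0, 0.4, -0.3]
grip_width: 0.7
(365, 300, 385, -0.16) -> [-0.2026, -0.3515, 0.0306] [0.0024, -0.0097, 0.1899] rows 9.8 1.5
```

```bash
python3 -m pendant '[[[-0.02,-0.035,0],[0,-0.008,0.1],0],[[-0.2026,-0.3515,0.03],[0,-0.008,0.19],0],[[-0.2026,-0.3515,0.03],[0,-0.008,0.19],0],[[-0.2026,-0.3515,0.03],[0,-0.008,0.19],0],[[-0.2026,-0.3515,0.03],[0,-0.008,0.19],0],[[-0.2026,-0.3515,0.03],[0,-0.008,0.19],0],[[-0.2026,-0.3515,0.03],[0,-0.008,0.19],0],[[-0.2026,-0.3515,0.03],[0,-0.008,0.19],0],[[-0.2026,-0.3515,0.03],[0,-0.008,0.19],0],[[-0.2026,-0.3515,0.03],[0,-0.008,0.19],0]]';python3 -c "
from h import *
to((365,300,385,-.16))"
```

```text
time: 11.07
tool_pos: [361.8, 301.9, 382.8]
tcp_rot: [3.139, 0.007, -0.159]
contact_force: [1.1, -0.1, -0.7]
grip_width: 0.6
(365, 300, 385, -0.16) -> [0.0035, 0.0013, -0.0022] [0.0024, 0.007, 0.0005] rows 0.1 0.1
```

```bash
python3 -m pendant '[[[0,0,0],[0,0.006,0],0],[[0,0,0],[0,0.006,0],0],[[0,0,0],[0,0.006,0],0]]';python3 -c "
from h import *
c=snap('wrist','l');obs();s=snap('side','m')
l=cv2.resize(c['color'][...,::-1][0:300,110:410],None,fx=1.75,fy=1.75,interpolation=cv2.INTER_CUBIC)
m=cv2.resize(s['color'][...,::-1][165:255,250:340],None,fx=2.9,fy=2.9,interpolation=cv2.INTER_CUBIC)
im=np.zeros((525,525+261,3),np.uint8);im[:,:525]=l[:525,:525];im[:261,525:]=m[:261,:261]
cv2.imwrite('pics/lm.png',im)"
```

```text
time: 11.32
tool_pos: [363.9, 299.9, 383.2]
tcp_rot: [3.139, 0.0, -0.159]
contact_force: [-0.7, -0.6, -0.3]
grip_width: 0.4
time 11.367
joint_positions [ 5.260e-01  2.650e-01  1.698e+00 -2.000e-03  1.181e+00  2.258e+00]
tool_pos [364.336 299.513 383.37 ]
tcp_rot [ 3.139 -0.    -0.161]
contact_force [ 0.512 -0.05  -0.15 ]
grip_width 0.616
```

View pics/lm.png

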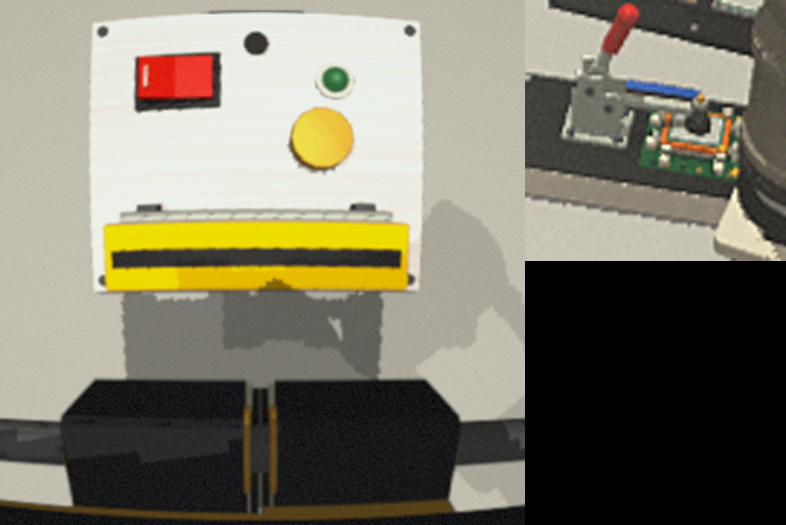

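The side crop shows the handle past upright, leaning toward the socket, with the clamp arm's foot on the seated processor. The wrist part shows the bar corners (105,226), (407,222), (408,289) and (107,291). The red paddle runs from (137,57) to (213,98) with its white line at the left (+y) end, and the tin is at (322,137).

```bash
python3 -c "
from h import *
c=load('l');g=lambda u,v,z:atz(c,110+(u+.5)/1.75-.5,(v+.5)/1.75-.5,z,True)
def q(n,L,z):
  P=np.array([g(*x,z) for x in L]);print(n,P.round(1)[:,:2].tolist(),P.mean(0).round(1),[np.linalg.norm(P[i]-P[i-1]).round(1) for i in range(4)], 'yaw',np.round(np.arctan2(*(P[0]-P[1])[1::-1])-np.pi/2,3))
q('bar',[(105,226),(407,222),(408,289),(107,291)],83)
q('rock',[(137,58),(213,55),(213,98),(138,101)],77)
q('tin',[(291,137),(322,107),(353,137),(322,167)],86)
P=np.array([463.7,287.3]);a=-.16;R=np.array([[np.cos(a),-np.sin(a)],[np.sin(a),np.cos(a)]])
for n,l in [('rmid',(40,45)),('ron',(40,59)),('bar',(-60.5,0))]: print(n,(P+R@l).round(1))
"
```

```text
bar [[435.0, 374.7], [410.9, 210.8], [373.7, 214.6], [399.1, 380.9]] [404.7 295.2  83. ] [np.float64(36.4), np.float64(165.7), np.float64(37.4), np.float64(168.2)] yaw -0.146
rock [[526.7, 343.1], [519.2, 301.1], [494.2, 304.9], [501.2, 346.1]] [510.3 323.8  77. ] [np.float64(25.7), np.float64(42.6), np.float64(25.3), np.float64(41.7)] yaw -0.176
tin [[464.4, 267.4], [478.5, 248.5], [460.2, 234.6], [446.2, 253.7]] [462.3 251.   86. ] [np.float64(22.8), np.float64(23.5), np.float64(22.9), np.float64(23.7)] yaw 0.641
rmid [510.4 325.4]
ron [512.6 339.2]
bar [404.  296.9]
```

```bash
python3 -c "
from h import *
to((512.6,338.6,310,1.41))"
```

```text
(512.6, 338.6, 310, 1.41) -> [0.1398, -0.0628, 0.0734] [0.002, 0.0017, -1.5717] rows 4.1 12.6
```

```bash
python3 -m pendant '[[[0.03,-0.014,0.015],[0,0,-0.12],0],[[0.06,-0.028,0.03],[0,0,-0.24],0],[[0.09,-0.042,0.045],[0,0,-0.36],0],[[0.12,-0.056,0.06],[0,0,-0.48],0],[[0.14,-0.063,0.073],[0,0,-0.6],0],[[0.14,-0.063,0.073],[0,0,-0.72],0],[[0.14,-0.063,0.073],[0,0,-0.84],0],[[0.14,-0.063,0.073],[0,0,-0.96],0],[[0.14,-0.063,0.073],[0,0,-1.08],0],[[0.14,-0.063,0.073],[0,0,-1.2],0]]'; python3 -m pendant '[[[0,0,0],[0,0,-0.12],0],[[0,0,0],[0,0,-0.24],0],[[0,0,0],[0,0,-0.37],0],[[0,0,0],[0,0,-0.37],0],[[0,0,0],[0,0,-0.37],0]]';python3 -c "
from h import *
to((512.6,338.6,265,1.41))"
```

```text
time: 12.25
tool_pos: [513.4, 338.2, 310.3]
tcp_rot: [3.141, 0.002, 1.043]
contact_force: [-0.3, -0.6, 0.1]
grip_width: 0.2
time: 12.67
tool_pos: [513.0, 338.7, 310.5]
tcp_rot: [3.141, 0.002, 1.404]
contact_force: [0.2, 0.8, -0.6]
grip_width: 0.5
(512.6, 338.6, 265, 1.41) -> [-0.0, -0.0004, 0.0455] [0.0002, 0.0021, -0.0056] rows 1.1 0.0
```

Now down to just above the rocker, then I'll press in small steps.

```bash
python3 -m pendant '[[[0,0,0.02],[0,0,0],0],[[0,0,0.038],[0,0,0],0],[[0,0,0.046],[0,0,0],0],[[0,0,0.048],[0,0,0],0],[[0,0,0.05],[0,0,0],0],[[0,0,0.051],[0,0,0],0]]'; python3 -m pendant '[[[0,0,0.001],[0,0,0],0],[[0,0,0.002],[0,0,0],0]]'; python3 -m pendant '[[[0,0,0.001],[0,0,0],0],[[0,0,0.002],[0,0,0],0]]'
```

```text
time: 13.17
tool_pos: [512.5, 339.6, 260.3]
tcp_rot: [3.141, 0.002, 1.409]
contact_force: [-1.5, -1.4, 2.7]
grip_width: 0.5
time: 13.33
tool_pos: [512.4, 339.9, 258.8]
tcp_rot: [3.14, 0.001, 1.409]
contact_force: [-0.5, -0.3, 2.5]
grip_width: 0.2
time: 13.5
tool_pos: [512.3, 340.0, 256.1]
tcp_rot: [3.14, 0.001, 1.41]
contact_force: [1.1, 0.8, 0.3]
grip_width: 0.5
```

```bash
python3 -m pendant '[[[0,0,0.001],[0,0,0],0],[[0,0,0.002],[0,0,0],0],[[0,0,0.002],[0,0,0],0]]'; python3 -m pendant '[[[0,0,0.001],[0,0,0],0],[[0,0,0.0015],[0,0,0],0],[[0,0,0.0015],[0,0,0],0]]'
```

```text
time: 13.75
tool_pos: [512.3, 339.7, 254.0]
tcp_rot: [3.141, 0.002, 1.41]
contact_force: [-1.4, -0.9, 3.2]
grip_width: 0.1
time: 14.0
tool_pos: [512.2, 339.7, 253.7]
tcp_rot: [3.14, 0.001, 1.41]
contact_force: [-2.4, -1.6, 11.7]
grip_width: 0.3
```

The stop is reached at 11.7 N after a force drop mid-travel, so the rocker has snapped over. I'll lift, turn back, go above the bar and check the rocker's shading.

```bash
python3 -m pendant '[[[0,0,-0.02],[0,0,0],0],[[0,0,-0.055],[0,0,0.1],0],[[0,0,-0.06],[0,0,0.2],0]]'; python3 -c "
from h import *
to((399.5,297,310,-.16))"
```

```text
time: 14.25
tool_pos: [513.1, 340.4, 317.1]
tcp_rot: [3.136, -0.004, 1.205]
contact_force: [1.8, 1.7, 0.4]
grip_width: 0.4
(399.5, 297, 310, -0.16) -> [-0.0811, -0.0907, 0.0063] [0.0024, -0.0072, 1.3653] rows 2.9 10.9
```

```bash
python3 -m pendant '[[[-0.02,-0.023,0.005],[0,0,0.12],0],[[-0.04,-0.045,0.005],[0,0,0.24],0],[[-0.06,-0.068,0.005],[0,0,0.36],0],[[-0.081,-0.0907,0.005],[0,0,0.48],0],[[-0.081,-0.0907,0.005],[0,0,0.6],0],[[-0.081,-0.0907,0.005],[0,0,0.72],0],[[-0.081,-0.0907,0.005],[0,0,0.84],0],[[-0.081,-0.0907,0.005],[0,0,0.96],0],[[-0.081,-0.0907,0.005],[0,0,1.08],0],[[-0.081,-0.0907,0.005],[0,0,1.2],0]]';  python3 -m pendant '[[[0,0,0],[0,0,0.12],0],[[0,0,0],[0,0,0.165],0],[[0,0,0],[0,0,0.165],0],[[0,0,0],[0,0,0.165],0]]'; python3 -c "
from h import *
to((399.5,297,272,-.16))
n=snap('wrist','n');s=snap('side','o');sc=snap('scene','p')
P=np.array([464,287]);a=-.16;R=np.array([[np.cos(a),-np.sin(a)],[np.sin(a),np.cos(a)]])
def sh(c,l,z,f):
  u,v=map(round,proj(c,[*(P+R@l),z],f));return (u,v),c['color'][v-1:v+2,u-1:u+2].reshape(-1,3).mean(0).round().tolist()
for nm,c,f in [('l',load('l'),1),('n',n,1),('side before',load('b'),0),('side now',s,0)]:
  print(nm,[sh(c,l,z,f) for l,z in [((40,56),77),((40,36),77),((40,-45),74)]])
"
```

```text
time: 15.08
tool_pos: [398.7, 296.0, 307.1]
tcp_rot: [3.139, 0.0, 0.004]
contact_force: [0.8, -0.5, 0.4]
grip_width: 0.7
time: 15.42
tool_pos: [398.7, 296.1, 307.1]
tcp_rot: [3.139, -0.0, -0.153]
contact_force: [-0.2, -0.3, 0.0]
grip_width: 0.1
(399.5, 297, 272, -0.16) -> [0.0006, -0.0011, 0.0351] [0.0021, -0.0002, 0.0066] rows 0.8 0.1
l [((197, 45), [225.0, 30.0, 14.0]), ((218, 44), [239.0, 60.0, 47.0]), ((302, 45), [85.0, 148.0, 94.0])]
n [((179, 65), [234.0, 33.0, 20.0]), ((206, 64), [225.0, 18.0, 3.0]), ((321, 66), [90.0, 156.0, 99.0])]
side before [((251, 330), [195.0, 98.0, 86.0]), ((255, 322), [208.0, 70.0, 60.0]), ((270, 292), [81.0, 119.0, 81.0])]
side now [((251, 330), [231.0, 80.0, 70.0]), ((255, 322), [235.0, 87.0, 77.0]), ((270, 292), [86.0, 127.0, 85.0])]
```

```bash
python3 -c "
from h import *
L=[load('l')['color'][20:80,170:330],load('n')['color'][35:95,165:325],load('b')['color'][300:360,180:340],load('o')['color'][300:360,180:340]]
im=[cv2.resize(x[...,::-1],(400,300) if 0 else (400,150),interpolation=cv2.INTER_CUBIC) for x in L]
cl=[cv2.resize(load(k)['color'][165:255,230:350][...,::-1],(400,300),interpolation=cv2.INTER_CUBIC) for k in ('b','o')]
cv2.imwrite('pics/q.png',np.vstack([np.hstack(im[:2]),np.hstack(im[2:]),np.hstack(cl)]))"
```

```text
(no output)
```

View pics/q.png

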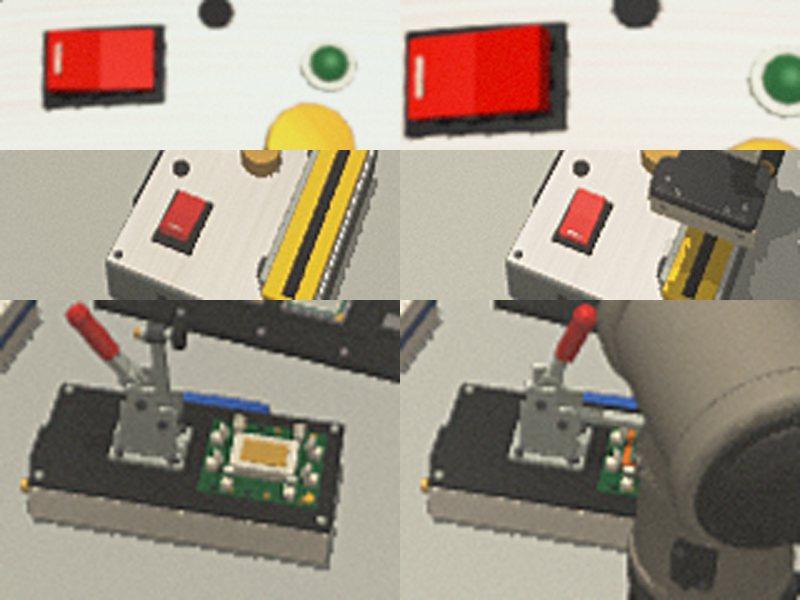

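The rocker's −y end now stands up and the white-line end is down, so it is on. The handle is still clamped at lower right. Now the bar.

```bash
python3 -m pendant '[[[0.0006,-0.0006,0.015],[0,0,0.006],0],[[0.0006,-0.0006,0.03],[0,0,0.006],0],[[0.0006,-0.0006,0.04],[0,0,0.006],0],[[0.0006,-0.0006,0.044],[0,0,0.006],0],[[0.0006,-0.0006,0.046],[0,0,0.006],0]]';  python3 -m pendant '[[[0,0,0.001],[0,0,0],0],[[0,0,0.002],[0,0,0],0],[[0,0,0.002],[0,0,0],0]]';  python3 -m pendant '[[[0,0,0.001],[0,0,0],0],[[0,0,0.002],[0,0,0],0],[[0,0,0.002],[0,0,0],0]]'
```

```text
time: 15.98
tool_pos: [399.2, 296.4, 260.6]
tcp_rot: [3.139, 0.001, -0.161]
contact_force: [-1.3, -0.6, 2.7]
grip_width: 0.3
time: 16.23
tool_pos: [399.5, 296.6, 259.7]
tcp_rot: [3.14, -0.001, -0.161]
contact_force: [-1.8, -0.6, 1.6]
grip_width: 0.6
time: 16.48
tool_pos: [399.4, 296.6, 257.5]
tcp_rot: [3.14, -0.001, -0.161]
contact_force: [-3.8, -0.4, 5.0]
grip_width: 0.3
```

```bash
python3 -m pendant '[[[0,0,0.001],[0,0,0],0],[[0,0,0.002],[0,0,0],0],[[0,0,0.002],[0,0,0],0]]';  python3 -m pendant '[[[0,0,0.001],[0,0,0],0],[[0,0,0.002],[0,0,0],0],[[0,0,0.002],[0,0,0],0]]'
```

```text
time: 16.73
tool_pos: [399.4, 296.6, 256.1]
tcp_rot: [3.14, -0.001, -0.161]
contact_force: [-4.5, -1.7, 12.5]
grip_width: 0.2
time: 16.98
tool_pos: [399.3, 296.6, 255.6]
tcp_rot: [3.141, -0.002, -0.161]
contact_force: [-8.5, -3.8, 25.3]
grip_width: 0.5
```

```bash
cat > bar.py <<'E'
from h import *
import sys
def chk(tag):
  P=np.array([464,287]);a=-.16;R=np.array([[np.cos(a),-np.sin(a)],[np.sin(a),np.cos(a)]])
  for cam,ref in (('scene','a'),('side','b')):
    A=load(ref);B=snap(cam,tag+cam)
    for n,l in (('left',(-66,72)),('right',(-66,-72))):
      u,v=map(round,proj(A,[*(P+R@l),83]))
      T=A['color'][v-6:v+7,u-8:u+9]; S=B['color'][v-14:v+15,u-16:u+17]
      m=cv2.matchTemplate(S,T,cv2.TM_CCOEFF_NORMED);_,mx,_,loc=cv2.minMaxLoc(m);print(tag,cam,n,'shift',loc[0]-8,loc[1]-8,'score',round(mx,2))
chk(sys.argv[1]);obs()
E
python3 bar.py press
```

```text
press scene left shift 1 1 score 0.73
press scene right shift 0 1 score 0.74
press side left shift 0 1 score 0.81
press side right shift -6 8 score 0.22
time 17.083
joint_positions [ 4.850e-01  4.700e-01  1.795e+00 -2.000e-03  8.760e-01  2.218e+00]
tool_pos [399.294 296.588 255.594]
tcp_rot [ 3.141e+00 -2.000e-03 -1.610e-01]
contact_force [-8.165 -3.034 24.404]
grip_width 0.354
```

Force rose to 25 N with almost no further travel, so the bar is at its stop, and both ends show the same downward shift in the scene view. Now I'll let it spring back.

```bash
python3 -m pendant '[[[0,0,-0.005],[0,0,0],0],[[0,0,-0.01],[0,0,0],0],[[0,0,-0.03],[0,0,0],0],[[0,0,-0.07],[0,0,0],0],[[0,0,-0.1],[0,0,0],0],[[0,0,-0.12],[0,0,0],0],[[0,0,-0.12],[0,0,0],0]]'; python3 bar.py rel; python3 -c "
from h import *
# final: compare side/scene views with the start at fixed things, and clamp knob colour
s=load('relside');b=load('b');sc=load('relscene');a=load('a')
J=np.array([533,-46.4]);w=lambda x,z:[*(J+x*np.array([.99955,.03])),z]
for n,x,z in (('knob open',75,171),('knob shut',-6,183)):
  for c in (a,sc,b,s):
    u,v=map(round,proj(c,w(x,z)));print(n,(u,v),c['color'][v-1:v+2,u-1:u+2].reshape(-1,3).mean(0).round())
P=np.array([464,287]);R=Ro.from_euler('z',-.16).as_matrix()[:2,:2]
for nm,A,B in (('scene',a,sc),('side',b,s)):
  for n,q in (('tin',[462.5,250.5,86]),('cpuB',[*(np.array([483.2,-307.7])+39*np.array([.993,-.115])),21]),('cpuC',[*(np.array([483.2,-307.7])-39*np.array([.993,-.115])),21]),('driver',[500,-128,15])):
    u,v=map(round,proj(A,q));T=A['color'][v-8:v+9,u-8:u+9];S=B['color'][v-14:v+15,u-14:u+15]
    _,mx,_,l=cv2.minMaxLoc(cv2.matchTemplate(S,T,cv2.TM_CCOEFF_NORMED));print(nm,n,l[0]-6,l[1]-6,round(mx,2))
"
```

```text
time: 17.67
tool_pos: [400.5, 297.2, 377.7]
tcp_rot: [-3.138, -0.008, -0.161]
contact_force: [0.8, -1.3, 1.3]
grip_width: 0.5
rel scene left shift 0 0 score 0.91
rel scene right shift 0 0 score 0.87
rel side left shift 0 0 score 0.9
rel side right shift 6 4 score 0.4
time 17.767
joint_positions [ 4.850e-01  3.210e-01  1.647e+00 -2.000e-03  1.173e+00  2.218e+00]
tool_pos [399.562 296.732 373.489]
tcp_rot [ 3.141e+00 -2.000e-03 -1.610e-01]
contact_force [-0.054 -0.592 -0.468]
grip_width 0.656
knob open (256, 186) [150.  15.   8.]
knob open (256, 186) [150. 148. 135.]
knob open (253, 169) [174.  58.  50.]
knob open (253, 169) [197. 195. 179.]
knob shut (239, 165) [130. 128. 116.]
knob shut (239, 165) [127.   9.   5.]
knob shut (285, 170) [64. 63. 59.]
knob shut (285, 170) [186.  59.  51.]
scene tin 0 0 0.99
scene cpuB 0 0 0.99
scene cpuC 0 0 0.99
scene driver 0 0 0.99
side tin 2 -6 0.19
side cpuB -3 0 0.71
side cpuC 1 -5 0.1
side driver -6 -1 0.49
```

```bash
python3 -c "
from plant import close_job
print(close_job())"
```

```text
the job is handed in; nothing more can be done
None
```

I've handed the job in after about 18 s of robot time. I took the orange processor from the tray's far pocket and seated it with its gold corner at the socket's mark. Then I clamped it, switched the mains rocker on, pressed the start bar near its middle and let it spring back.

**What my last checks showed:**
- **Processor:** it lay flat and centred between the guides after release. After clamping, the arm's foot could be seen on it.
- **Clamp:** at the end both fixed cameras showed red at the clamped knob position and none at the open one.
- **Rocker:** it snapped over and met its stop at 11.7 N. The picture shows its −y end up and the white-line end down.
- **Start bar:** it reached its stop at about 25 N. While it was pressed, the scene camera showed both ends moved by a similar amount, about one pixel. After release both ends were back with no shift.
- **Other items:** the scene camera showed no shift for the tin, the two grey processors and the screwdriver. I did not check the bottle, cup, wipes or look-alikes at the end, but the robot never went near them.

**Checks that failed or were weak:** the side camera's matches failed at the bar's −y end, the tin, the grey processors and the screwdriver. I put this down to the arm blocking its view, so those rest on the scene camera alone. The one-pixel shift is only coarse evidence that both bar ends went down equally.

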